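# Teach the touch slider of a spectrophotometer control unit

## Robot

A 6-joint arm with a two-finger parallel gripper is mounted at the origin on the work surface. World frame = base frame: x ahead of the robot, y to its left, z up, the work surface at z = 0. Lengths are in m, angles in degrees, forces in N, time in s.
With the tool pointing down it reaches from about 0.375 to 0.9 m from the base axis. Payload 3.1 kg.
Tool frame: the origin (TCP) lies midway between the tips of the shut fingers; the grasp point (between the pads) lies 19 mm behind it; z points along the fingers, y is the line along which they close (so a half turn about z gives the same grasp; the last joint's range is limited). The gripper opens to 87 mm and grips with 3 to 60 N. Pads are 19 mm wide; open, the fingers measure 117 mm over their backs; the gripper's body (75 mm by 190 mm) begins 51 mm behind the grasp point.
Start: joints at [-85.743, 30.224, 82.088, -0, 67.689, -10.227], TCP at [0.156, -0.605, 0.223] pointing down, gripper open.
Joint ranges: [-176.69, 176.69], [-43.24, 126.21], [12.49, 139.97], [-82, 262], [0, 151.66], [-163.58, 163.58]. Speed limits (degrees/s): [159.86, 159.86, 180, 180, 180, 180].

## Interface

Orientations are given as a 3x3 rotation matrix whose columns are the frame's x, y, z axes.
In Python, from rig import bot, optics, workorder, status gives the robot as it stands (bot), with the cameras (optics), the job (workorder) and the readings (status).
- The arm moves only by the tool steer_hand, called after "Request:" as name(argument=value, ...) on one line, values as JSON. Schema: {"type":"object","properties":{"increments":{"type":"string"},"only":{"type":"string"},"quiet":{"type":"boolean"},"lines":{"type":"string"}},"required":["increments"],"additionalProperties":false}. increments is a string of 1 to 20 rows, parted by a bar, with the numbers parted by spaces; each row has 7 numbers: dx, dy, dz in a scale on which 1.0 is 0.75 m, then a rotation vector rx, ry, rz in parts of the range, where 1.0 means 180 degrees, then the opening from 0.0 (shut) to 1.0 (fully open); each row is the pose to reach, as a shift and turn from the pose commanded when the call began, along the tool's axes at that moment; what a row does not reach only later rows make up. A row lasts 1/10 s, in which the tool goes at most 0.05 m and 8.59 degrees, less where a joint would pass 70% of its speed; a pose out of reach is approached as far as the arm can. The fingers move at their own pace and stop on an object; the grip force is fixed at half the most. Time passes only in rows, so rows that do not move let the fingers close. The tool returns the time, the measured TCP pose, the force, the opening and the grip force at its end. only (a regular expression) keeps the lines of the reply that match it, lines (a string "A,B") keeps lines A to B, and quiet returns only ok. Input that does not fit is refused with a message, and nothing moves.
- status.read_state(): the state, without advancing time (a new reading comes with each control period).
- optics.capture(name): name is "scene" or "top" or "wrist"; returns a dict with "color" (420x560x3 uint8, red, green, blue), "K" (3x3 intrinsics, pixels), "view" (4x4, takes a point from world to camera coordinates); the wrist camera has in their place "mount" (4x4, takes a point from camera to tool coordinates, whose origin is the TCP and whose axes are the flange's). Camera axes: x right, y up, looking along -z (the intrinsics and any distortion apply to the point x, -y, -z); pixel columns grow to the right and rows downward; lengths in m; the calibration is good to about 2 mm. The wrist camera is an equidistant fisheye: a pixel r from the principal point sees the ray r / f radians off the axis. A picture is of the moment at which its call begins: read the wrist's pose just before it. There is no depth.
- workorder.hand_in(): hands the job in; it is judged then, once.
The state is a dict: "time_s": time; "joint_positions": joint angles; "qvel": joint speeds; "tau": joint torques, N m; "position": TCP position; "tcp_rot": TCP orientation; "force": force on the tool from outside, world axes, zero at the start; "moment": the same for the moment, N m; "opening": opening from 0.0 (shut) to 1.0 (fully open); "grasp_force": force on a finger pad.
Only numpy, scipy, OpenCV 4.12 (cv2) and the standard library are available. Lean on these libraries where they do the work, as an engineer would, in place of code of your own. Each camera call takes 0.05 s, during which the arm holds its last target. There are 200 camera calls.

## Task

Calibrate the curved touch slider on the loose control unit beside the spectrophotometer: with the closed fingertips touch its blue end, then slide lightly along the strip, over every black piece and white mark in turn, to the green end. Finish while still holding the fingertips lightly on the green mark, so that the strip stays slightly pressed. Press gently throughout, do not lift or shove the unit, and leave the cuvette standing in it and everything around it alone.

Things in the scene. Friction and masses are not known exactly. Their poses are not given: they have to be found in the camera images.
- unit: slider unit: loose off-white case, about 1 kg, 130 mm (its x) by 250 mm (its y), deck 30 mm above the table, lying at any yaw. Origin: centre of its underside, z up. Its deck bears the raised curved strip (see arc) and, inside the curve at x = -42 mm, y = 0, a black socket 23 mm square and 14 mm high; the cuvette in it reaches 81 mm above the table
- arc (a point): centre of the strip's arc, at x = -75 mm, y = 0, 38 mm up in the unit's frame, axes as the unit's. The strip's middle line has a radius of 110 mm from -60 deg (blue end, to the unit's -y) through 0 deg (+x) to +60 deg (green end); it is 14 mm wide, its flat top 8 mm above the deck, black with blue, white and green marks
- strip (a joint): how far the whole curved strip is pressed down, in m: 0 at rest (top 38 mm above the table), 0.005 at its firm stop. The strip moves straight down as one piece on a light spring: about 0.5 N starts it, then 1.2 N per mm, about 6.5 N at the stop; it rises again when released
- mark1: mark 1 of the strip, blue (start), 14 mm by 14 mm, flush with the strip's top, at -60 degrees of the arc. Origin: centre of its top face (38 mm above the table at rest); its x points outward from the arc's centre, its y along the arc towards the green end, z up
- mark2: mark 2 of the strip, white, 14 mm by 14 mm, flush with the strip's top, at -30 degrees of the arc. Origin: centre of its top face (38 mm above the table at rest); its x points outward from the arc's centre, its y along the arc towards the green end, z up
- mark3: mark 3 of the strip, white, in the middle of the arc, 14 mm by 14 mm, flush with the strip's top, at 0 degrees of the arc. Origin: centre of its top face (38 mm above the table at rest); its x points outward from the arc's centre, its y along the arc towards the green end, z up
- mark4: mark 4 of the strip, white, 14 mm by 14 mm, flush with the strip's top, at 30 degrees of the arc. Origin: centre of its top face (38 mm above the table at rest); its x points outward from the arc's centre, its y along the arc towards the green end, z up
- mark5: mark 5 of the strip, green (finish), 14 mm by 14 mm, flush with the strip's top, at 60 degrees of the arc. Origin: centre of its top face (38 mm above the table at rest); its x points outward from the arc's centre, its y along the arc towards the green end, z up
- link1: black piece of the strip between mark 1 and mark 2, 43 mm long along the arc, 14 mm wide, flush with the marks. Origin: centre of its top face; axes as for the marks
- link2: black piece of the strip between mark 2 and mark 3, 43 mm long along the arc, 14 mm wide, flush with the marks. Origin: centre of its top face; axes as for the marks
- link3: black piece of the strip between mark 3 and mark 4, 43 mm long along the arc, 14 mm wide, flush with the marks. Origin: centre of its top face; axes as for the marks
- link4: black piece of the strip between mark 4 and mark 5, 43 mm long along the arc, 14 mm wide, flush with the marks. Origin: centre of its top face; axes as for the marks
- cuvette: clear cuvette, 12.5 mm square, 51 mm tall with an orange cap, standing in the unit's socket; bystander, loose. Origin: centre of its underside, z up
- vial: amber vial with black cap, 28 mm diameter, 60 mm tall, on the table close to the unit's -x long side (inside the curve); bystander, loose. Origin: centre of its underside, z up
- can: bare steel can, 66 mm diameter, 100 mm tall; bystander, loose. Origin: centre of its underside, z up
- reagent: amber reagent bottle, 60 mm diameter, 130 mm tall; bystander, loose. Origin: centre of its underside, z up
- jar: clear jar with a white lid, 64 mm diameter, 80 mm tall; bystander, loose. Origin: centre of its underside, z up
- mouse: off-white computer mouse, about 100 x 60 x 32 mm; bystander, loose. Origin: centre of its underside, z up
- mount: black lens mount on a post, base 70 x 50 mm, 105 mm tall; bystander, loose. Origin: centre of its underside, z up

How it is judged (in metres and radians):
On the way, in this order (a step that is already met when the one before it is completed fails the run):
1. the fingertips touch the blue mark (contact force between the fingers and mark1 above 0.3 N), for 0.04 s.
2. the fingertips slide on along the black piece between the blue mark and the first white mark (contact force between the fingers and link1 above 0.3 N and contact force between the fingers and mark1 below 0.05 N and contact force between the fingers and mark2 below 0.05 N), for 0.04 s.
3. the fingertips touch the first white mark (contact force between the fingers and mark2 above 0.3 N), for 0.04 s.
4. the fingertips slide on along the black piece between the first white mark and the second white mark (contact force between the fingers and link2 above 0.3 N and contact force between the fingers and mark2 below 0.05 N and contact force between the fingers and mark3 below 0.05 N), for 0.04 s.
5. the fingertips touch the second white mark (contact force between the fingers and mark3 above 0.3 N), for 0.04 s.
6. the fingertips slide on along the black piece between the second white mark and the third white mark (contact force between the fingers and link3 above 0.3 N and contact force between the fingers and mark3 below 0.05 N and contact force between the fingers and mark4 below 0.05 N), for 0.04 s.
7. the fingertips touch the third white mark (contact force between the fingers and mark4 above 0.3 N), for 0.04 s.
8. the fingertips slide on along the black piece between the third white mark and the green mark (contact force between the fingers and link4 above 0.3 N and contact force between the fingers and mark4 below 0.05 N and contact force between the fingers and mark5 below 0.05 N), for 0.04 s.
9. the fingertips touch the green mark (contact force between the fingers and mark5 above 0.3 N), for 0.04 s.
At the end, for the whole second after the job is handed in: The fingertips rest on the green mark with at least 0.3 N and less than 12 N on the unit, the strip pressed down at least 0.4 mm, the unit at rest on the table within 20 mm of where it started, every bystander within 20 mm of its start (the cuvette 24 mm) (contact force between the fingers and mark5 above 0.3 N and contact force between the fingers and unit below 12 N and value of joint strip above 0.0004 m and height (world z) of unit below 0.01 m and distance of each of unit, vial, can, reagent, jar, mouse, mount from where it was at the start of the episode below 0.02 m and linear speed of unit below 0.02 m/s and distance of cuvette from where it was at the start of the episode below 0.024 m); the arm keeps its last pose, push and grip.
It fails at once if the slider unit is lifted, tipped or shoved more than 20 mm (height (world z) of unit above 0.01 m or angle between unit's own z axis and vertical above 0.12 rad or distance of unit from where it was at the start of the episode above 0.02 m).
It fails at once if the fingers press on the slider unit with more than 18 N (contact force between the fingers and unit above 18 N).
It fails at once if a bystander is moved, lifted or knocked by more than 20 mm (distance of any of vial, can, reagent, jar, mouse, mount from where it was at the start of the episode above 0.02 m or distance of cuvette from where it was at the start of the episode above 0.024 m).
It also fails if it takes over 45 s, if anything falls off the work surface, if the arm or the gripper's body presses on something with over 40 N, if the wrist force passes 120 N, or if a joint passes its speed limit or range.

## Working session

There is one attempt and no reset: what is moved stays moved. The work goes in short steps, Python scripts to look and compute and a tool call to move; the robot and the scene stay as the last step left them, time stands still between calls to the robot, and variables do not carry over. Pictures are saved under pics/ and viewed, at most 10 in all, crops included, and the job is handed in when it is done.

```bash
ls; mkdir -p pics
```

Run:
```python
from rig import bot, optics, workorder, status
import cv2,numpy as np
s=status.read_state();print(s['time_s'],s['position'],np.round(s['tcp_rot'],3).tolist(),s['force'],s['opening'])
for n in("scene","top"):
    c=optics.capture(n);cv2.imwrite(f'pics/{n}.png',c['color'][:,:,::-1]);print(c['K'].tolist(),np.round(c['view'],4).tolist(),[k for k in c])
s=status.read_state();c=optics.capture("wrist");cv2.imwrite('pics/wrist.png',c['color'][:,:,::-1]);print(c['K'].tolist(),np.round(c['mount'],4).tolist(),[k for k in c])
```

```text
pics
rig.py
0.0 [ 0.1562985  -0.60438229  0.22158475] [[0.968, 0.25, -0.0], [0.25, -0.968, 0.002], [0.0, -0.002, -1.0]] [-0.22513986  0.10232569  0.46760902] 0.9988252930605502
[[499.72004250277513, 0.0, 279.2052355958666], [0.0, 499.72004250277513, 226.54038147989505], [0.0, 0.0, 1.0]] [[-0.0896, 0.9958, 0.0182, 0.0547], [-0.6093, -0.0693, 0.7899, 0.2769], [0.7879, 0.0597, 0.6129, -1.6094], [0.0, 0.0, 0.0, 1.0]] ['color', 'K', 'view']
[[503.77065430780425, 0.0, 276.121688924925], [0.0, 503.77065430780425, 218.12753139776436], [0.0, 0.0, 1.0]] [[0.0136, -0.9999, 0.0086, -0.006], [0.9954, 0.0144, 0.0945, -0.5089], [-0.0947, 0.0073, 0.9955, -1.1463], [0.0, 0.0, 0.0, 1.0]] ['color', 'K', 'view']
[[325.19226210127806, 0.0, 278.6320476785404], [0.0, 325.19226210127806, 210.88192161877976], [0.0, 0.0, 1.0]] [[-0.0007, 0.9647, 0.2634, 0.0711], [1.0, 0.0004, 0.0011, -0.0006], [0.0009, 0.2634, -0.9647, -0.1628], [0.0, 0.0, 0.0, 1.0]] ['color', 'K', 'mount']
```

View pics/top.png

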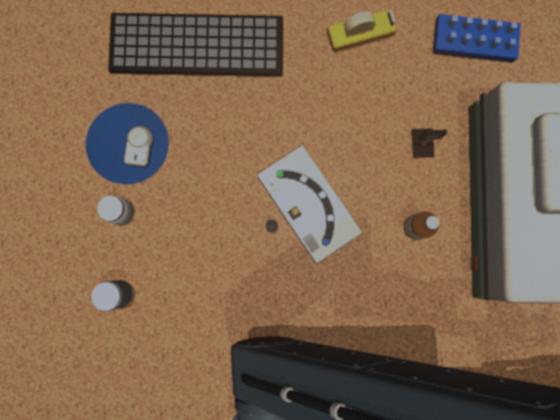

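View pics/scene.png

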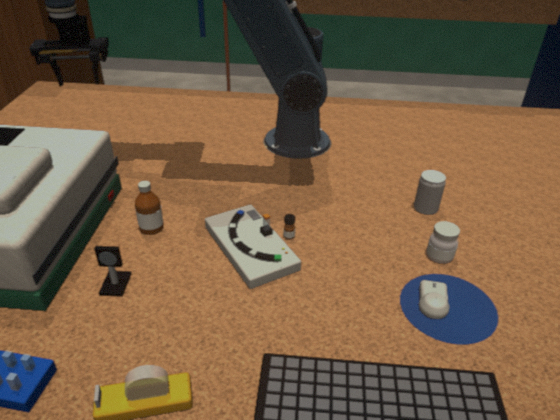

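The top view shows the unit centred near (310,204), its blue mark at (326,242), the green at (280,174), and the white marks at about (330,217), (323,195) and (304,179). The scene view shows blue at (240,213) and green at (278,258). The cuvette socket is on the concave side, with the vial at (271,226) in the top view. I'll segment the marks and links in both views and triangulate.

Create h.py:
```python
import numpy as np,cv2
from rig import bot, optics, workorder, status
def ray(c,uv,V=None):
    V=c['view'] if V is None else V
    d=np.linalg.inv(c['K'])@[uv[0],uv[1],1]; d=d*[1,-1,-1]
    R=V[:3,:3];o=-R.T@V[:3,3];d=R.T@d;return o,d/np.linalg.norm(d)
def plane(o,d,z): return o+d*(z-o[2])/d[2]
def tri(rs):
    A=0;b=0
    for o,d in rs:
        P=np.eye(3)-np.outer(d,d);A=A+P;b=b+P@o
    return np.linalg.solve(A,b)
def comps(m,lo,hi):
    n,_,st,ce=cv2.connectedComponentsWithStats(m.astype(np.uint8),connectivity=4)
    return [(ce[i],st[i,4]) for i in range(1,n) if lo<=st[i,4]<=hi]
```

Run:
```python
from h import *
roi={'top':(255,140,365,265),'scene':(200,200,300,285)}
for n in roi:
    c=optics.capture(n);x0,y0,x1,y1=roi[n];im=c['color'][y0:y1,x0:x1];h=cv2.cvtColor(im,cv2.COLOR_RGB2HSV).astype(int)
    H,S,V=h[...,0],h[...,1],h[...,2]
    for k,m in dict(blue=(H>100)&(H<135)&(S>110)&(V>40),green=(H>45)&(H<85)&(S>110)&(V>60),black=(V<75)).items():
        print(n,k,[(np.round(p+[x0,y0],1).tolist(),int(a),np.round(plane(*ray(c,p+[x0,y0]),.038),4).tolist()) for p,a in comps(m,8,3000)])
    cv2.imwrite(f'pics/z_{n}.png',cv2.resize(im[:,:,::-1],None,fx=5,fy=5,interpolation=cv2.INTER_CUBIC)[:600])
```

```text
top blue [([325.4, 241.5], 26, [0.4555, -0.1123, 0.038])]
top green [([279.4, 173.6], 13, [0.6112, -0.0049, 0.038])]
top black [([291.5, 174.9], 83, [0.6087, -0.033, 0.038]), ([313.1, 185.4], 81, [0.5848, -0.0832, 0.038]), ([326.9, 205.6], 84, [0.5382, -0.1153, 0.038]), ([271.2, 225.5], 76, [0.4905, 0.0122, 0.038]), ([328.8, 229.9], 97, [0.4823, -0.1199, 0.038])]
scene blue [([240.0, 212.0], 15, [0.4575, -0.1115, 0.038])]
scene green [([276.8, 257.0], 30, [0.6145, -0.0057, 0.038])]
scene black [([236.2, 217.7], 67, [0.482, -0.1171, 0.038]), ([289.2, 219.4], 95, [0.474, 0.0114, 0.038]), ([265.9, 230.3], 89, [0.5226, -0.0401, 0.038]), ([232.4, 232.7], 67, [0.5405, -0.1167, 0.038]), ([242.8, 247.4], 96, [0.5905, -0.0849, 0.038]), ([264.9, 256.6], 119, [0.6163, -0.0319, 0.038])]
```

Create m.py:
```python
import numpy as np
def fit(P,Q):  # model P -> Q rigid
    a=P-P.mean(0);b=Q-Q.mean(0);t=np.arctan2((a[:,0]*b[:,1]-a[:,1]*b[:,0]).sum(),(a*b).sum())
    R=np.array([[np.cos(t),-np.sin(t)],[np.sin(t),np.cos(t)]]);return t,R,Q.mean(0)-R@P.mean(0)
```

Run:
```python
from h import *; from m import fit
T=[(325.4,241.5),(328.8,229.9),(326.9,205.6),(313.1,185.4),(291.5,174.9),(279.4,173.6)]
S=[(240,212),(236.2,217.7),(232.4,232.7),(242.8,247.4),(264.9,256.6),(276.8,257)]
a=np.radians([-60,-45,-15,15,45,60]);r=np.array([.110]+[.1093]*4+[.110])
P=np.c_[r*np.cos(a)-.075,r*np.sin(a)]
ct=optics.capture('top');cs=optics.capture('scene')
X=np.array([tri([ray(ct,u),ray(cs,v)]) for u,v in zip(T,S)]);print(X.round(4))
qt=np.array([plane(*ray(ct,u),.038)[:2] for u in T]);qs=np.array([plane(*ray(cs,u),.038)[:2] for u in S])
for Q in(qt,qs,X[:,:2],(qt+qs)/2):
    t,R,o=fit(P,Q);print(np.degrees(t).round(2),o.round(4),'arc',(o+R@[-.075,0]).round(4),'mk1',(o+R@P[0]).round(4),'mk5',(o+R@P[5]).round(4),'res mm',((P@R.T+o-Q)*1e3).round(1).tolist())
```

```text
[[ 0.4556 -0.1121  0.0366]
 [ 0.4821 -0.1185  0.0383]
 [ 0.5386 -0.1163  0.0363]
 [ 0.5856 -0.0846  0.0338]
 [ 0.6097 -0.0329  0.0323]
 [ 0.6117 -0.0054  0.0355]]
-55.44 [ 0.5444 -0.0746] arc [ 0.5018 -0.0128] mk1 [ 0.4546 -0.1121] mk5 [ 0.6115 -0.0041] res mm [[-1.0, 0.1], [-0.2, -0.4], [0.1, -0.5], [0.2, -0.5], [0.7, 0.4], [0.2, 0.9]]
-56.58 [ 0.5478 -0.0744] arc [ 0.5065 -0.0118] mk1 [ 0.4573 -0.1102] mk5 [ 0.6163 -0.0052] res mm [[-0.2, 1.4], [2.8, -1.7], [0.5, 1.3], [-2.2, 0.5], [-2.6, -1.9], [1.7, 0.4]]
-55.85 [ 0.5448 -0.0748] arc [ 0.5027 -0.0127] mk1 [ 0.4547 -0.1117] mk5 [ 0.6124 -0.0047] res mm [[-0.8, 0.4], [0.0, -1.6], [-0.0, 0.4], [-0.2, 0.4], [0.4, -0.4], [0.7, 0.7]]
-56.02 [ 0.5461 -0.0745] arc [ 0.5042 -0.0123] mk1 [ 0.4559 -0.1111] mk5 [ 0.6139 -0.0047] res mm [[-0.6, 0.7], [1.3, -1.0], [0.3, 0.4], [-1.0, 0.0], [-0.9, -0.7], [1.0, 0.6]]
```

Create rel.py:
```python
import numpy as np,sys
from scipy.spatial.transform import Rotation as Ro
def goal(ang,tilt=0):   # tool down, x at world angle ang, then tilt about tool y
    a=np.radians(ang);c,s=np.cos(a),np.sin(a)
    return np.array([[c,s,0],[s,-c,0],[0,0,-1]])@Ro.from_euler('y',tilt,degrees=True).as_matrix()
def rel(p0,R0,p,R):
    return np.r_[(R0.T@(np.array(p)-p0)).round(4),Ro.from_matrix(R0.T@R).as_rotvec(degrees=True).round(2)]
```

Run:
```python
from rel import *
R0=goal(14.5);p0=np.array([.156,-.605,.223])
print(rel(p0,R0,[.17,-.38,.26],goal(14.5)),rel(p0,R0,[.48,-.05,.22],goal(-25.6)))
```

```text
[ 0.0699 -0.2143 -0.037   0.      0.      0.    ] [ 4.526e-01 -4.562e-01  3.000e-03  0.000e+00  0.000e+00  4.010e+01]
```

The manual's scale: shifts go in shares of 0.75 m and turns go in shares of 180 degrees. Converting my numbers, -0.456 m / 0.75 = -0.608, 0.453 m / 0.75 = 0.604, 40 degrees / 180 = 0.2222.

Request:
steer_hand(increments="0.0933 -0.2853 -0.0493 0 0 0 0 | 0.0933 -0.2853 -0.0493 0 0 0 0 | 0.0933 -0.2853 -0.0493 0 0 0 0 | 0.0933 -0.2853 -0.0493 0 0 0 0 | 0.0933 -0.2853 -0.0493 0 0 0 0 | 0.604 -0.608 0.004 0 0 0.2222 0 | 0.604 -0.608 0.004 0 0 0.2222 0 | 0.604 -0.608 0.004 0 0 0.2222 0 | 0.604 -0.608 0.004 0 0 0.2222 0 | 0.604 -0.608 0.004 0 0 0.2222 0 | 0.604 -0.608 0.004 0 0 0.2222 0 | 0.604 -0.608 0.004 0 0 0.2222 0 | 0.604 -0.608 0.004 0 0 0.2222 0 | 0.604 -0.608 0.004 0 0 0.2222 0 | 0.604 -0.608 0.004 0 0 0.2222 0 | 0.604 -0.608 0.004 0 0 0.2222 0 | 0.604 -0.608 0.004 0 0 0.2222 0 | 0.604 -0.608 0.004 0 0 0.2222 0 | 0.604 -0.608 0.004 0 0 0.2222 0 | 0.604 -0.608 0.004 0 0 0.2222 0")

```text
time_s: 2.35
position: [0.4803, -0.0515, 0.2198]
tcp_rot: [[0.901, -0.433, 0.0], [-0.433, -0.901, -0.0], [0.0, 0.0, -1.0]]
force: [0.5, -0.5, 0.7]
opening: 0.008
grasp_force: 0.0
```

Run:
```python
from h import *
s=status.read_state();c=optics.capture("wrist");cv2.imwrite('pics/w1.png',c['color'][:,:,::-1])
np.savez('w1.npz',p=s['position'],R=s['tcp_rot'],im=c['color'],K=c['K'],M=c['mount']);print(s['time_s'],s['position'],np.round(s['tcp_rot'],3).tolist(),s['force'],s['opening'])
```

```text
2.35 [ 0.48028084 -0.05149061  0.21977355] [[0.901, -0.433, 0.0], [-0.433, -0.901, -0.0], [0.0, 0.0, -1.0]] [ 0.49737873 -0.5246375   0.65445983] 0.008216571050452759
```

View pics/w1.png

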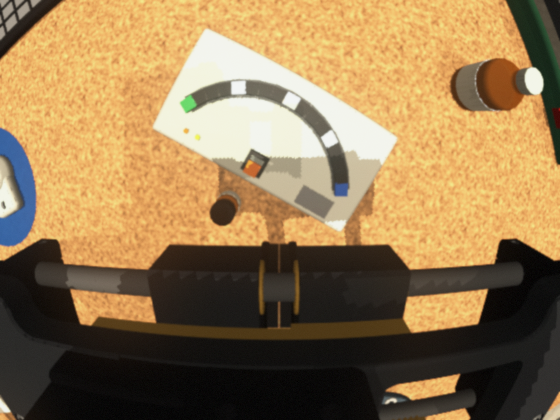

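The wrist view shows the whole strip unobstructed: green (188,104), white (238,88), (291,100) and (330,139), and blue (341,189). The vial is at (222,210). I'll refine the pose from this view.

Create w.py:
```python
from h import *; from m import fit
def wray(d,uv):
    K,M=d['K'],d['M'];x,y=(np.array(uv)-K[:2,2])/K[0,0];r=np.hypot(x,y)
    v=np.array([x/r*np.sin(r),-y/r*np.sin(r),-np.cos(r)])
    R=d['R'];return d['p']+R@M[:3,3],R@M[:3,:3]@v
def marks(d,box):
    x0,y0,x1,y1=box;im=d['im'][y0:y1,x0:x1];h=cv2.cvtColor(im,cv2.COLOR_RGB2HSV).astype(int)
    H,S,V=h[...,0],h[...,1],h[...,2];out={}
    for k,m in dict(blue=(H>100)&(H<135)&(S>120)&(V>60),green=(H>45)&(H<85)&(S>110)&(V>60),black=(V<75)).items():
        out[k]=[(p+[x0,y0],int(a)) for p,a in comps(m,60,1500)]
    return out
```

Run:
```python
from w import *
d=np.load('w1.npz')
for k,v in marks(d,(160,70,360,200)).items():
    for p,a in v: print(k,p.round(1),a,plane(*wray(d,p),.038).round(4))
```

```text
blue [340.9 189.1] 117 [ 0.4521 -0.1133  0.038 ]
green [188.2 103.5] 148 [ 0.6085 -0.0057  0.038 ]
black [338.5 169.7] 344 [ 0.4729 -0.1194  0.038 ]
```

```bash
sed -i 's/black=(V<75)/black=(V<105)\&(S<140)/' w.py
```

Run:
```python
from w import *
d=np.load('w1.npz');q={}
for k,v in marks(d,(160,70,360,200)).items():
    for p,a in v: print(k,p.round(1),a,plane(*wray(d,p),.038).round(4))
# white marks by the brightest patches at the viewed pixels
im=d['im'];V=cv2.cvtColor(im,cv2.COLOR_RGB2GRAY)
W=[]
for u,v in((330,139),(291,100),(238,88)):
    m=np.zeros_like(V);m[v-9:v+10,u-9:u+10]=1;m=(m>0)&(V>150)
    print((u,v),V[v,u],int(m.sum()),np.argwhere(m).mean(0)[::-1].round(1))
    W.append(plane(*wray(d,(u,v)),.038)[:2])
Q=np.array([plane(*wray(d,(340.9,189.1)),.038)[:2],*W,plane(*wray(d,(188.2,103.5)),.038)[:2]])
a=np.radians([-60,-30,0,30,60]);P=np.c_[.11*np.cos(a)-.075,.11*np.sin(a)]
t,R,o=fit(P,Q);print(np.degrees(t),o,'arc',o+R@[-.075,0],((P@R.T+o-Q)*1e3).round(1).tolist())
ct=optics.capture('top')
for n,u,v in(('blue',(340.9,189.1),(325.4,241.5)),('green',(188.2,103.5),(279.4,173.6))): print(n,tri([wray(d,u),ray(ct,v)]).round(4))
```

```text
blue [340.9 189.1] 117 [ 0.4521 -0.1133  0.038 ]
green [188.2 103.5] 148 [ 0.6085 -0.0057  0.038 ]
black [209.   94.1] 362 [ 0.6066 -0.0304  0.038 ]
black [337.3 166. ] 597 [ 0.4771 -0.1199  0.038 ]
black [261.1 161.8] 121 [ 0.5162 -0.048   0.038 ]
(330, 139) 243 267 [330.3 138.2]
(291, 100) 244 289 [291.2  99.8]
(238, 88) 244 279 [238.1  87.4]
-55.375722369551376 [ 0.54140898 -0.075992  ] arc [ 0.49879455 -0.01427482] [[-0.4, -0.4], [0.7, 0.7], [-0.5, 0.0], [0.3, -0.7], [-0.1, 0.3]]
blue [ 0.455  -0.1117  0.0487]
green [ 0.6105 -0.005   0.0349]
```

Create go.py:
```python
from rel import *; from rig import bot, optics, workorder, status
ARC=np.array([.500,-.0135]);YAW=-55.4
def pose(th,z,tilt=6,dr=0,r=.110):
    a=np.radians(YAW+th);p=ARC+(r+dr)*np.array([np.cos(a),np.sin(a)])
    return np.r_[p,z],goal(YAW+th+90,tilt)
if __name__=='__main__':
    s=status.read_state();print(s['time_s'],s['position'].round(4),s['force'].round(2))
    for th,z in [tuple(map(float,a.split(','))) for a in sys.argv[1:]]:
        p,R=pose(th,z);print(th,z,p.round(4),rel(s['position'],np.array(s['tcp_rot']),p,R).tolist())
```

```bash
python3 go.py -56,.10 -56,.055
```

```text
2.45 [ 0.4805 -0.0513  0.2198] [ 0.05 -0.3  -0.32]
-56.0 0.1 [ 0.4599 -0.1159  0.1   ] [0.0093, 0.0672, 0.1198, 0.22, 5.98, -4.23]
-56.0 0.055 [ 0.4599 -0.1159  0.055 ] [0.0093, 0.0672, 0.1648, 0.22, 5.98, -4.23]
```

Scaled: 0.165 m / 0.75 = 0.22, 0.15 m / 0.75 = 0.2, 6 degrees / 180 = 0.0333.

Request:
steer_hand(increments="0.0124 0.0896 0 0.0012 0.0333 -0.0233 0 | 0.0124 0.0896 0.08 0.0012 0.0333 -0.0233 0 | 0.0124 0.0896 0.16 0.0012 0.0333 -0.0233 0 | 0.0124 0.0896 0.16 0.0012 0.0333 -0.0233 0 | 0.0124 0.0896 0.2 0.0012 0.0333 -0.0233 0 | 0.0124 0.0896 0.22 0.0012 0.0333 -0.0233 0 | 0.0124 0.0896 0.22 0.0012 0.0333 -0.0233 0 | 0.0124 0.0896 0.22 0.0012 0.0333 -0.0233 0")

```text
time_s: 3.25
position: [0.4604, -0.1154, 0.0547]
tcp_rot: [[0.926, -0.364, 0.097], [-0.362, -0.931, -0.038], [0.105, -0.0, -0.995]]
force: [-0.6, -0.3, 1.2]
opening: 0.005
grasp_force: 0.0
```

Run:
```python
from h import *
s=status.read_state();c=optics.capture("wrist")
np.savez('w2.npz',p=s['position'],R=s['tcp_rot'],im=c['color'],K=c['K'],M=c['mount']);print(s['time_s'],s['position'],np.round(s['tcp_rot'],3).tolist(),s['force'],s['opening'])
im=c['color'][120:360,120:440,::-1];cv2.imwrite('pics/w2.png',cv2.resize(im,None,fx=2.5,fy=2.5,interpolation=cv2.INTER_CUBIC))
```

```text
3.25 [ 0.46040709 -0.11540052  0.05470124] [[0.926, -0.364, 0.097], [-0.362, -0.931, -0.038], [0.105, -0.0, -0.995]] [-0.57098423 -0.32119766  1.16264051] 0.005396974117745983
```

View pics/w2.png

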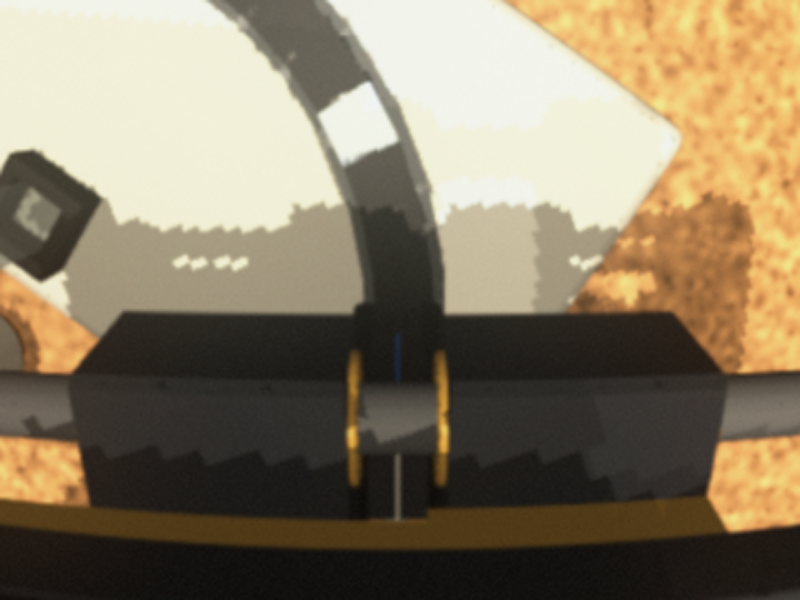

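The strip runs straight under the shut fingertips: finger centre at crop x≈398, strip edges at 356 and 442. Blue shows through the slit between the fingers, and white mark 2 is at crop (358,122). I'll check that mark against the model, then descend.

Run:
```python
from w import *; from go import *
d=np.load('w2.npz');q=plane(*wray(d,(120+358/2.5,120+122/2.5)),.038);print('mark2 seen',q.round(4),'model',pose(-30,.038)[0].round(4))
```

```bash
python3 go.py -56,.045 -56,.040 -56,.038 -56,.037
```

```text
mark2 seen [ 0.5079 -0.1243  0.038 ] model [ 0.5088 -0.1231  0.038 ]
3.3 [ 0.4608 -0.1155  0.0553] [0.4  0.29 0.05]
-56.0 0.045 [ 0.4599 -0.1159  0.045 ] [-0.0018, 0.0007, 0.0101, 0.0, -0.08, 0.06]
-56.0 0.04 [ 0.4599 -0.1159  0.04  ] [-0.0024, 0.0007, 0.0151, 0.0, -0.08, 0.06]
-56.0 0.038 [ 0.4599 -0.1159  0.038 ] [-0.0026, 0.0007, 0.0171, 0.0, -0.08, 0.06]
-56.0 0.037 [ 0.4599 -0.1159  0.037 ] [-0.0027, 0.0007, 0.0181, 0.0, -0.08, 0.06]
```

Scaled: 0.016 m / 0.75 = 0.0213, 0.014 m / 0.75 = 0.0187.

Request:
steer_hand(increments="-0.0013 0.0004 0.0067 0 0 0 0 | -0.0027 0.0007 0.0133 0 0 0 0 | -0.0032 0.0009 0.0187 0 0 0 0 | -0.0035 0.0009 0.0213 0 0 0 0 | -0.0035 0.0009 0.0213 0 0 0 0 | -0.0035 0.0009 0.0213 0 0 0 0", lines="1,4")

```text
time_s: 3.9
position: [0.4592, -0.1153, 0.0384]
tcp_rot: [[0.927, -0.363, 0.097], [-0.361, -0.932, -0.038], [0.105, 0.0, -0.995]]
force: [-0.3, 0.1, 1.5]
```

Request:
steer_hand(increments="0 0 0.0013 0 0 0 0 | 0 0 0.0013 0 0 0 0 | 0 0 0.0013 0 0 0 0", lines="1,4")

```text
time_s: 4.2
position: [0.4593, -0.1153, 0.0375]
tcp_rot: [[0.927, -0.363, 0.097], [-0.361, -0.932, -0.038], [0.105, 0.0, -0.995]]
force: [-0.9, 0.7, 2.0]
```

Request:
steer_hand(increments="0 0 0.0013 0 0 0 0 | 0 0 0.0013 0 0 0 0 | 0 0 0.0013 0 0 0 0", lines="1,4")

```text
time_s: 4.5
position: [0.4593, -0.1153, 0.0364]
tcp_rot: [[0.927, -0.363, 0.097], [-0.361, -0.932, -0.038], [0.104, -0.0, -0.995]]
force: [-1.3, 0.4, 4.5]
```

Contact is confirmed: force rises 1.5 → 4.5 N at about 2.5 mm of strip travel. Next I compute the first arc quarter.

```bash
python3 go.py -56,.0365 -52,.0365 -48,.0365 -44,.0365 -40,.0365 -36,.0365 -32,.0365 -28,.0365 -26,.0365
```

```text
4.5 [ 0.4593 -0.1153  0.0364] [-1.34  0.45  4.45]
-56.0 0.0365 [ 0.4599 -0.1159  0.0365] [0.0008, 0.0004, -0.0, -0.01, 0.01, 0.09]
-52.0 0.0365 [ 0.4671 -0.1185  0.0365] [0.0084, 0.0001, 0.0008, 0.41, 0.01, -3.89]
-48.0 0.0365 [ 0.4745 -0.1205  0.0365] [0.016, -0.0007, 0.0016, 0.82, 0.01, -7.86]
-44.0 0.0365 [ 0.482  -0.122   0.0365] [0.0235, -0.002, 0.0024, 1.24, 0.01, -11.84]
-40.0 0.0365 [ 0.4896 -0.123   0.0365] [0.0309, -0.0038, 0.0031, 1.66, 0.01, -15.82]
-36.0 0.0365 [ 0.4973 -0.1235  0.0365] [0.0382, -0.0062, 0.0039, 2.08, 0.01, -19.8]
-32.0 0.0365 [ 0.505  -0.1234  0.0365] [0.0453, -0.009, 0.0046, 2.5, 0.01, -23.78]
-28.0 0.0365 [ 0.5126 -0.1228  0.0365] [0.0522, -0.0124, 0.0054, 2.91, 0.01, -27.76]
-26.0 0.0365 [ 0.5164 -0.1223  0.0365] [0.0555, -0.0143, 0.0057, 3.12, 0.01, -29.74]
```

Scaled: 0.0555 m / 0.75 = 0.074, 0.0522 m / 0.75 = 0.0696, -29.7 degrees / 180 = -0.165.

Request:
steer_hand(increments="0.0061 0.0003 0.0005 0.0011 0 -0.0106 0 | 0.0112 0.0001 0.0011 0.0023 0 -0.0217 0 | 0.0163 -0.0004 0.0016 0.0033 0 -0.0328 0 | 0.0213 -0.0009 0.0021 0.0046 0 -0.0439 0 | 0.0264 -0.0017 0.0027 0.0056 0 -0.055 0 | 0.0313 -0.0027 0.0032 0.0069 0 -0.0656 0 | 0.0363 -0.0039 0.0037 0.0081 0 -0.0767 0 | 0.0412 -0.0051 0.0041 0.0092 0 -0.0878 0 | 0.0461 -0.0067 0.0047 0.0104 0 -0.0989 0 | 0.0509 -0.0083 0.0052 0.0116 0 -0.11 0 | 0.0557 -0.0101 0.0057 0.0128 0 -0.1211 0 | 0.0604 -0.012 0.0061 0.0139 0 -0.1322 0 | 0.0651 -0.0143 0.0067 0.015 0 -0.1433 0 | 0.0696 -0.0165 0.0072 0.0162 0 -0.1544 0 | 0.074 -0.0191 0.0076 0.0173 0 -0.165 0 | 0.074 -0.0191 0.0076 0.0173 0 -0.165 0", lines="1,4")

```text
time_s: 6.1
position: [0.5165, -0.1221, 0.0364]
tcp_rot: [[0.984, 0.149, 0.103], [0.148, -0.989, 0.016], [0.104, -0.001, -0.995]]
force: [-1.5, 1.1, 3.3]
```

```bash
python3 go.py -22,.0365 -18,.0365 -14,.0365 -10,.0365 -6,.0365 -2,.0365 2,.0365 4,.0365
```

Run:
```python
from h import *
s=status.read_state();c=optics.capture("wrist")
im=c['color'][120:360,120:440,::-1];cv2.imwrite('pics/w3.png',cv2.resize(im,None,fx=2.5,fy=2.5,interpolation=cv2.INTER_CUBIC))
```

```text
6.1 [ 0.5165 -0.1221  0.0364] [-1.47  1.09  3.26]
-22.0 0.0365 [ 0.524  -0.1209  0.0365] [0.0076, -0.0001, 0.0007, 0.39, 0.03, -4.03]
-18.0 0.0365 [ 0.5314 -0.1189  0.0365] [0.0152, -0.0009, 0.0015, 0.81, 0.02, -8.01]
-14.0 0.0365 [ 0.5387 -0.1165  0.0365] [0.0227, -0.0022, 0.0023, 1.22, 0.02, -11.99]
-10.0 0.0365 [ 0.5458 -0.1135  0.0365] [0.0301, -0.0041, 0.0031, 1.64, 0.02, -15.97]
-6.0 0.0365 [ 0.5527 -0.1101  0.0365] [0.0374, -0.0065, 0.0039, 2.06, 0.02, -19.95]
-2.0 0.0365 [ 0.5593 -0.1062  0.0365] [0.0444, -0.0094, 0.0046, 2.48, 0.02, -23.93]
2.0 0.0365 [ 0.5656 -0.1018  0.0365] [0.0513, -0.0127, 0.0053, 2.89, 0.02, -27.9]
4.0 0.0365 [ 0.5686 -0.0995  0.0365] [0.0546, -0.0146, 0.0057, 3.1, 0.02, -29.89]
```

View pics/w3.png

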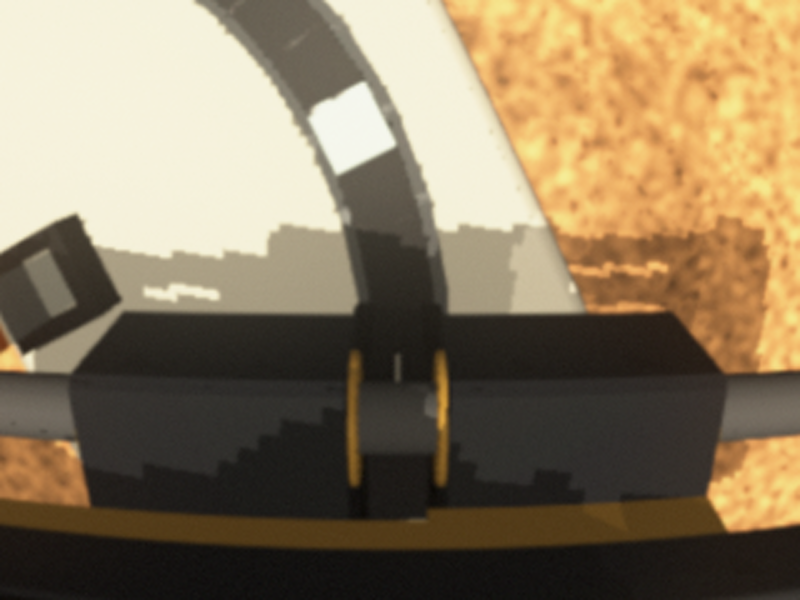

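The fingertips are centred on the strip (edges at crop 356 and 446, fingers at 398). White mark 2 shows through the slit at (398,365) and the next mark is at (352,128). The unit hasn't turned, and the force is 3.3 N. Continuing.

Scaled: 0.0546 m / 0.75 = 0.0728, 0.0513 m / 0.75 = 0.0684, -29.9 degrees / 180 = -0.1661.

Request:
steer_hand(increments="0.0051 0 0.0005 0.0011 0 -0.0111 0 | 0.0101 -0.0001 0.0009 0.0022 0 -0.0222 0 | 0.0152 -0.0005 0.0015 0.0033 0 -0.0333 0 | 0.0203 -0.0012 0.002 0.0045 0 -0.0444 0 | 0.0253 -0.002 0.0025 0.0056 0 -0.0556 0 | 0.0303 -0.0029 0.0031 0.0068 0 -0.0667 0 | 0.0352 -0.0041 0.0036 0.0079 0 -0.0778 0 | 0.0401 -0.0055 0.0041 0.0091 0 -0.0889 0 | 0.0451 -0.0071 0.0047 0.0103 0 -0.1 0 | 0.0499 -0.0087 0.0052 0.0114 0 -0.1111 0 | 0.0545 -0.0105 0.0056 0.0126 0 -0.1217 0 | 0.0592 -0.0125 0.0061 0.0138 0 -0.1328 0 | 0.0639 -0.0147 0.0067 0.015 0 -0.1439 0 | 0.0684 -0.0169 0.0071 0.0161 0 -0.155 0 | 0.0728 -0.0195 0.0076 0.0172 0 -0.1661 0 | 0.0728 -0.0195 0.0076 0.0172 0 -0.1661 0", lines="1,4")

```text
time_s: 7.75
position: [0.5694, -0.0995, 0.0366]
tcp_rot: [[0.777, 0.625, 0.083], [0.621, -0.781, 0.064], [0.105, 0.001, -0.994]]
force: [-1.5, -0.7, 3.0]
```

```bash
python3 go.py 8,.0365 12,.0365 16,.0365 20,.0365 24,.0365 28,.0365 32,.0365 34,.0365
```

```text
7.75 [ 0.5694 -0.0995  0.0366] [-1.5  -0.67  3.04]
8.0 0.0365 [ 0.5745 -0.0945  0.0365] [0.007, -0.0008, 0.0009, 0.5, -0.03, -3.91]
12.0 0.0365 [ 0.5799 -0.0891  0.0365] [0.0146, -0.0016, 0.0017, 0.92, -0.02, -7.89]
16.0 0.0365 [ 0.585  -0.0833  0.0365] [0.0222, -0.0029, 0.0025, 1.34, -0.02, -11.87]
20.0 0.0365 [ 0.5897 -0.0772  0.0365] [0.0296, -0.0048, 0.0033, 1.75, -0.02, -15.85]
24.0 0.0365 [ 0.5939 -0.0708  0.0365] [0.0368, -0.0071, 0.004, 2.17, -0.01, -19.83]
28.0 0.0365 [ 0.5977 -0.0641  0.0365] [0.0439, -0.01, 0.0048, 2.59, -0.01, -23.8]
32.0 0.0365 [ 0.601  -0.0572  0.0365] [0.0508, -0.0134, 0.0055, 3.01, -0.01, -27.78]
34.0 0.0365 [ 0.6024 -0.0536  0.0365] [0.0541, -0.0152, 0.0058, 3.22, -0.01, -29.77]
```

Scaled: 0.0541 m / 0.75 = 0.0721, 0.0508 m / 0.75 = 0.0677, -29.8 degrees / 180 = -0.1656.

Request:
steer_hand(increments="0.0045 -0.0005 0.0005 0.0014 0 -0.0111 0 | 0.0096 -0.0008 0.0012 0.0028 0 -0.0217 0 | 0.0145 -0.0013 0.0017 0.0039 0 -0.0328 0 | 0.0196 -0.0021 0.0023 0.0051 0 -0.0439 0 | 0.0245 -0.0029 0.0028 0.0063 0 -0.055 0 | 0.0296 -0.0039 0.0033 0.0074 0 -0.0661 0 | 0.0345 -0.0051 0.0039 0.0086 0 -0.0772 0 | 0.0395 -0.0064 0.0044 0.0097 0 -0.0883 0 | 0.0443 -0.0079 0.0049 0.0109 0 -0.0989 0 | 0.0491 -0.0095 0.0053 0.0121 0 -0.11 0 | 0.0539 -0.0113 0.0059 0.0132 0 -0.1211 0 | 0.0585 -0.0133 0.0064 0.0144 0 -0.1322 0 | 0.0632 -0.0156 0.0069 0.0156 0 -0.1433 0 | 0.0677 -0.0179 0.0073 0.0167 0 -0.1544 0 | 0.0721 -0.0203 0.0077 0.0179 0 -0.1656 0 | 0.0721 -0.0203 0.0077 0.0179 0 -0.1656 0", lines="1,4")

```text
time_s: 9.35
position: [0.6022, -0.0532, 0.0365]
tcp_rot: [[0.362, 0.931, 0.038], [0.926, -0.364, 0.098], [0.105, -0.0, -0.994]]
force: [-0.6, -0.0, 3.5]
```

Run:
```python
from h import *
s=status.read_state();c=optics.capture("wrist")
im=c['color'][120:360,120:440,::-1];cv2.imwrite('pics/w4.png',cv2.resize(im,None,fx=2.5,fy=2.5,interpolation=cv2.INTER_CUBIC))
```

```bash
python3 go.py 36,.0365 40,.0365 44,.0365 48,.0365 52,.0365 56,.0365 60,.0365 62,.0365 64,.0365
```

```text
9.4 [ 0.6023 -0.0533  0.0365] [-0.35  0.01  3.76]
36.0 0.0365 [ 0.6038 -0.05    0.0365] [0.0035, 0.0002, 0.0004, 0.19, -0.04, -2.0]
40.0 0.0365 [ 0.6061 -0.0427  0.0365] [0.0111, -0.0003, 0.0012, 0.61, -0.04, -5.98]
44.0 0.0365 [ 0.6078 -0.0352  0.0365] [0.0187, -0.0014, 0.002, 1.03, -0.04, -9.95]
48.0 0.0365 [ 0.6091 -0.0277  0.0365] [0.0262, -0.003, 0.0028, 1.45, -0.04, -13.93]
52.0 0.0365 [ 0.6098 -0.02    0.0365] [0.0335, -0.0051, 0.0035, 1.87, -0.04, -17.91]
56.0 0.0365 [ 0.61   -0.0123  0.0365] [0.0407, -0.0077, 0.0043, 2.29, -0.04, -21.89]
60.0 0.0365 [ 0.6096 -0.0047  0.0365] [0.0477, -0.0109, 0.005, 2.71, -0.04, -25.86]
62.0 0.0365 [ 0.6093 -0.0009  0.0365] [0.0511, -0.0126, 0.0054, 2.92, -0.04, -27.85]
64.0 0.0365 [0.6088 0.0029 0.0365] [0.0544, -0.0145, 0.0058, 3.13, -0.04, -29.84]
```

View pics/w4.png

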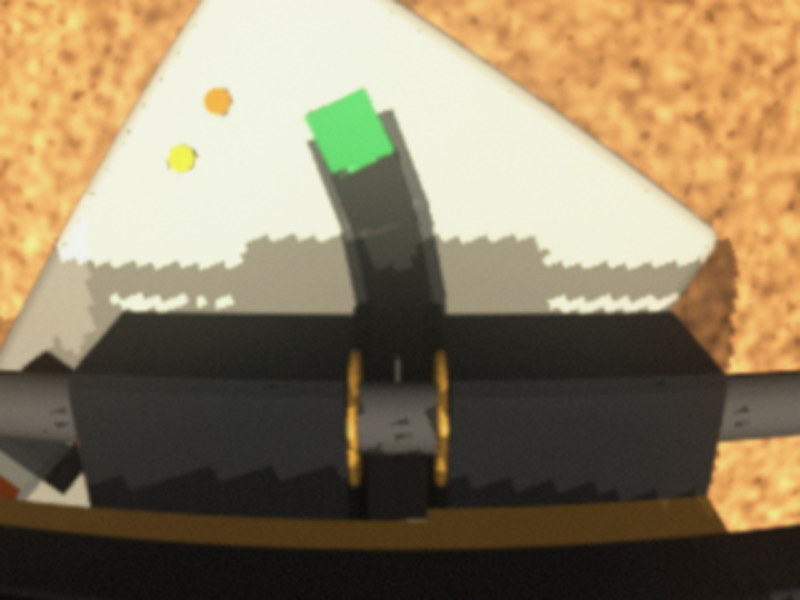

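The fingers are still centred on the strip. Mark 4 shows white in the slit at (398,368) and the green mark is ahead at (350,130). This is the last quarter.

Scaled: 0.0544 m / 0.75 = 0.0725, 0.0511 m / 0.75 = 0.0681, 2.5 degrees / 180 = 0.0139.

Request:
steer_hand(increments="0.0047 0.0003 0.0005 0.0011 0 -0.0111 0 | 0.0097 0 0.0011 0.0022 0 -0.0222 0 | 0.0148 -0.0004 0.0016 0.0034 0 -0.0333 0 | 0.0199 -0.0011 0.0021 0.0046 0 -0.0444 0 | 0.0249 -0.0019 0.0027 0.0057 0 -0.0556 0 | 0.03 -0.0029 0.0032 0.0069 0 -0.0661 0 | 0.0349 -0.004 0.0037 0.0081 0 -0.0772 0 | 0.0399 -0.0053 0.0043 0.0092 0 -0.0883 0 | 0.0447 -0.0068 0.0047 0.0104 0 -0.0994 0 | 0.0495 -0.0085 0.0052 0.0116 0 -0.1106 0 | 0.0543 -0.0103 0.0057 0.0127 0 -0.1217 0 | 0.0589 -0.0124 0.0063 0.0139 0 -0.1328 0 | 0.0636 -0.0145 0.0067 0.0151 0 -0.1439 0 | 0.0681 -0.0168 0.0072 0.0162 0 -0.155 0 | 0.0725 -0.0193 0.0077 0.0174 0 -0.1656 0 | 0.0725 -0.0193 0.0077 0.0174 0 -0.1656 0 | 0.0725 -0.0193 0.0077 0.0174 0 -0.1656 0 | 0.0725 -0.0193 0.0077 0.0174 0 -0.1656 0", lines="1,4")

```text
time_s: 11.2
position: [0.6083, 0.003, 0.0364]
tcp_rot: [[-0.147, 0.989, -0.016], [0.983, 0.148, 0.105], [0.106, -0.001, -0.994]]
force: [0.4, 1.1, 3.5]
```

Run:
```python
from h import *
s=status.read_state();c=optics.capture("wrist")
im=c['color'][120:360,120:440,::-1];cv2.imwrite('pics/w5.png',cv2.resize(im,None,fx=2.5,fy=2.5,interpolation=cv2.INTER_CUBIC))
c=optics.capture("scene");cv2.imwrite('pics/s2.png',c['color'][:,:,::-1]);print(status.read_state()['force'])
```

```text
[1.79969127 2.50874454 3.81398107]
```

View pics/w5.png

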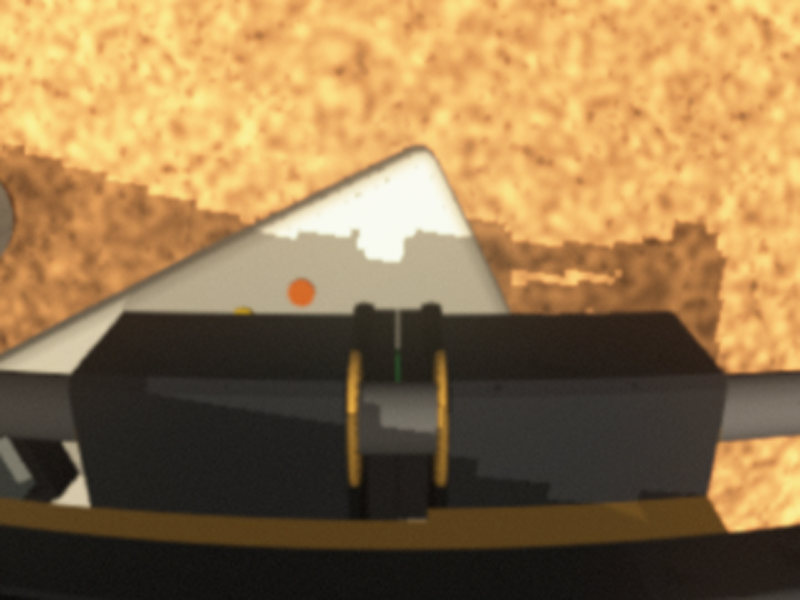

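View pics/s2.png

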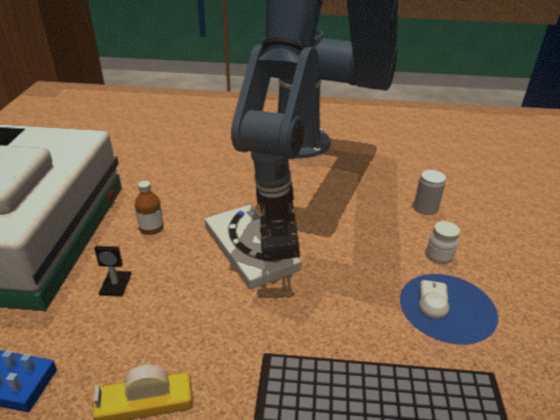

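The wrist view shows green through the slit at (398,350–380), and the scene view shows the unit unmoved with the bystanders standing. I'll check where the green mark's far edge lies relative to the TCP.

Run:
```python
from w import *
s=status.read_state();c=optics.capture('wrist');d=dict(K=c['K'],M=c['mount'],p=s['position'],R=np.array(s['tcp_rot']))
for r in(350,382): print(r,(d['R'].T@(plane(*wray(d,(120+398/2.5,120+r/2.5)),.0355)-d['p'])*1e3).round(1))
print(s['force'].round(2),s['time_s'])
```

```text
350 [ 0.  -0.6  0.9]
382 [-7.4 -0.6  0.1]
[1.8  2.51 3.81] 11.3
```

The green mark spans about −14 to 0 mm along tool x, so the heel edge at about −9 mm rests well inside it, with about 3.8 N. Handing in.

```bash
python3 -c "
from rig import bot, optics, workorder, status
print(workorder.hand_in())"
```

```text
the job is handed in; nothing more can be done
None
```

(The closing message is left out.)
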